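# Lock the tube carousel of a sample changer

## Task

Lock the sample changer's tube carousel for loading: push the black finger knob round until the slot in the rim of the aluminium disc faces the lock bar, then push the bar's red thumb tab gently until the bar is fully home in the slot, and back away. Work only with fingertips or the outside of the fingers, without gripping anything, and leave the jar, beaker, bottle and tube rack around it where they stand.

Things in the scene. Friction and masses are not known exactly. Their poses are not given: they have to be found in the camera images.
- sampler: the sample changer: white housing fixed to the bench, 290 mm along its x by 350 mm along its y (x -115 to +175, y -200 to +150 mm), grey deck 40 mm above the bench. Origin at bench level on the upright axis of the carousel; at yaw 0 its x axis points away from the robot; z up
- guide (a point): centre of the top of the dark steel guide block that holds the lock bar: 36 mm along the sampler's x, 30 mm along its y (y -139 to -109 mm), top 62 mm above the bench
- tower (a point): top of the parked sampling arm above its 16 mm steel post (sampler x 140, y -145 mm), 126 mm above the bench. The arm, 26 mm wide and 18 mm thick, runs from 18 mm behind the post along the sampler's +y to y -28 mm, over a wash port (22 mm wide, top 78 mm above the bench) at x 140, y -40 mm
- carousel: aluminium locking disc, radius 100 mm, 45 to 55 mm above the bench, with one rim slot, and a white drum of 12 capped tubes (radius 62 mm, top 133 mm above the bench) fixed on it. Turns either way without limit; 0.2 N m friction; stays where left. Origin on the axis at the disc's underside. Axes parallel to the sampler's when the slot faces the bar; starts 0.5 to 1.5 rad clockwise (from above) of that
- finger_knob (a point): centre of the top of the black finger knob, an upright post 16 mm in diameter and 45 mm high standing on the disc, 84 mm from the axis, top 100 mm above the bench. In the carousel's frame the knob is at -x and the slot at -y
- slot_mouth (a point): middle of the slot's mouth at the disc's rim, 100 mm from the axis, on the disc's top face, 55 mm above the bench. The slot is radial, 16 mm wide and 32 mm deep, its mouth corners chamfered 4 mm, a red mark along each side
- bar_line (a point): fixed point where the lock bar's centre line crosses the disc's rim (sampler x 0, y -100 mm, 55 mm above the bench). The slot is lined up when slot_mouth lies here; the bar then has 2 mm free on each side, and chamfer and rounded nose draw it in from about 5 mm
- lock_bar: steel lock bar, 12 mm wide, level with the disc; slides along the sampler's +y towards the axis, 40 mm between firm stops, 2 N friction, stays where left. Origin under its thumb tab: sampler y -181.5 mm drawn back (starts within 5 mm of it), -141.5 mm fully home, when the tab meets the guide block. Nose 70 mm ahead of the origin. An out-of-line disc stops the bar
- bar_tab (a point): point on the outer face of the bar's upright red thumb tab (36 mm wide, 5 mm thick, top 95 mm above the bench), on its middle line, 15 mm below its top; to be pushed along the sampler's +y. At sampler y -184 mm drawn back, -144 mm fully home
- jar: bystander: small white sample jar with a blue cap, 30 mm in diameter, 55 mm high, standing loose on the sampler's deck near its far left corner; origin at the centre of its underside
- beaker: bystander: loose small glass beaker, 48 mm in diameter, 62 mm high, on the bench; origin at the centre of its underside
- flask: bystander: loose amber reagent bottle, 56 mm in diameter, 115 mm high, on the bench; origin at the centre of its underside
- rack: bystander: loose blue rack of capped plastic tubes, 100 by 200 mm, 96 mm high, on the bench to the left of the sampler; origin at the centre of its underside

How it is judged:
On the way, in this order (a step that is already met when the one before it is completed fails the run):
1. the slot faces the lock bar (within 6 mm at the rim) (horizontal distance between slot_mouth and bar_line below 0.006 m), for 0.1 s.
2. the lock bar is fully home in the slot (y of bar_tab in the frame of sampler above -0.147 m), for 0.2 s.
At the end, for the whole second after the job is handed in: The lock bar is home to within 3 mm of its stop and lies in the slot of the disc (slot mouth within 5 mm of the bar's line), both at rest, and jar, beaker, bottle and tube rack stand where they stood (jar within 15 mm, the others within 20 mm) (y of bar_tab in the frame of sampler above -0.147 m and horizontal distance between slot_mouth and bar_line below 0.005 m and angular speed of carousel below 0.05 rad/s and linear speed of lock_bar below 0.01 m/s and distance of jar from where it was at the start of the episode below 0.015 m and distance of each of beaker, flask, rack from where it was at the start of the episode below 0.02 m); the robot touches nothing.
It fails at once if the jar, beaker, bottle or tube rack is lifted, tipped or shoved away (distance of jar from where it was at the start of the episode above 0.02 m or angle between any of jar, beaker, flask's own z axis and vertical above 0.3 rad or distance of any of beaker, flask, rack from where it was at the start of the episode above 0.025 m).
It fails at once if the carousel or the lock bar is gripped or pushed hard (over 35 N) instead of gently (contact force between the fingers and carousel above 35 N or contact force between the fingers and lock_bar above 35 N).
It also fails if it takes over 56 s, if anything falls off the work surface, if the arm or the gripper's body presses on something with over 40 N, if the wrist force passes 120 N, or if a joint passes its speed limit or range.

## Robot

A 6-joint arm with a two-finger parallel gripper is mounted at the origin on the work surface. World frame = base frame: x ahead of the robot, y to its left, z up, the work surface at z = 0. Lengths are in m, angles in rad, forces in N, time in s.
With the tool pointing down it reaches from about 0.25 to 0.775 m from the base axis. Payload 4 kg.
Tool frame: the origin (TCP) lies midway between the tips of the shut fingers; the grasp point (between the pads) lies 19 mm behind it; z points along the fingers, x is the direction in which the jaws open and shut, and the axes are right-handed (so a half turn about z gives the same grasp; the last joint's range is limited). The gripper opens to 94 mm and grips with 3 to 60 N. Pads are 16 mm wide; open, the fingers measure 119 mm over their backs; the gripper's body (75 mm by 177 mm) begins 78 mm behind the grasp point.
Start: joints at [1.191, 0.087, 1.371, -0, 1.684, -0.103], TCP at [0.15, 0.529, 0.206] pointing down, gripper open.
Joint ranges: [-3.1, 3.1], [-0.76, 2.03], [0.27, 2.55], [-1.08, 4.22], [0.17, 2.65], [-2.57, 2.57]. Speed limits (rad/s): [2.79, 2.79, 3.14, 3.14, 3.14, 3.14].

## Interface

Orientations are given as [roll, pitch, yaw] about the fixed x, y, z axes, in that order (R = Rz(yaw) Ry(pitch) Rx(roll)).
In Python, from bench import robot gives the robot as it stands.
- The arm moves only by the shell command python3 -m handwheel 'ROWS'. ROWS is a JSON object of lists of equal length, an entry for each row: "delta_pos": the shift along the tool's x, y, z in mm, a list of three; "rotation": the turn, a rotation vector about the tool's x, y, z in rad, a list of three; "claw": the closure, from -1 (fully open) to 1 (shut). In form: {"delta_pos": [[tx, ty, tz], ...], "rotation": [[wx, wy, wz], ...], "claw": [claw, ...]}. A call has exactly 8 rows; each row shifts and turns the commanded pose from where the row before left it, along the tool's axes as they then stand; what a row does not reach is not made up. A row lasts 1/8 s, in which the tool goes at most 62.5 mm and 10.7 degrees, less where a joint would pass 70% of its speed; a pose out of reach is approached as far as the arm can. A call with a gripper value outside its range is refused whole. The fingers move at their own pace and stop on an object; the grip force is fixed at half the most. Time passes only in rows, so rows that do not move let the fingers close, or fill a call up. It gives the time, the measured TCP pose, the force and the opening at its end, in the units of the state.
- robot.get_obs(): the state, without advancing time (a new reading comes with each control period).
- robot.snapshot(name): name is "scene" or "top" or "wrist"; returns a dict with "color" (420x560x3 uint8, red, green, blue), "intrinsics" (3x3 intrinsics, pixels), "eye" and "rotation" of the camera in the world. Camera axes: x right, y down, z forward; pixel columns grow to the right and rows downward; lengths in m; the calibration is good to about 2 mm. A picture is of the moment at which its call begins. There is no depth.
- robot.close_job(): hands the job in, once; it reports no verdict.
The state is a dict: "time": time; "joint_positions": joint angles; "qvel": joint speeds; "joint_torque": joint torques, N m; "tool_pos": TCP position; "ee_rot": TCP orientation; "wrist_force": force on the tool from outside, world axes, zero at the start; "wrist_torque": the same for the moment, N m; "width": finger opening in m.
Only numpy, scipy, OpenCV 4.12 (cv2) and the standard library are available. Lean on these libraries where they do the work, as an engineer would, in place of code of your own. Each camera call takes 0.05 s, during which the arm holds its last target.

## Working session

There is one attempt and no reset: what is moved stays moved. The work goes in short steps, Python scripts to look and compute and a shell command to move; the robot and the scene stay as the last step left them, time stands still between calls to the robot, and variables do not carry over. Pictures are saved under pics/ and viewed, and the job is handed in when it is done.

```bash
ls; mkdir -p pics
python3 - <<'E'
from bench import robot
import cv2,numpy as np,pickle
o=robot.get_obs();print(o)
d={}
for n in("scene","top"):
    s=robot.snapshot(n);d[n]=s
    cv2.imwrite(f"pics/{n}0.png",s["color"][:,:,::-1])
    print(n,s["intrinsics"],s["eye"],s["rotation"])
pickle.dump(d,open("d0.pkl","wb"))
E
```

```text
pics
{'time': 0.0, 'joint_positions': array([ 1.19089281e+00,  8.79528806e-02,  1.37221590e+00, -4.22469424e-06,
        1.68361019e+00, -1.03069358e-01]), 'qvel': array([ 8.87668320e-04, -1.52085603e-03, -1.25695875e-05, -5.61998492e-04,
       -2.62939125e-03,  9.87979630e-05]), 'joint_torque': array([ 6.74273961e-04, -3.40183210e+01, -3.02429223e+01,  7.18142116e-02,
        3.29610589e-02, -1.79742765e-04]), 'tool_pos': array([0.15010918, 0.52855629, 0.2043248 ]), 'ee_rot': array([-3.14137189e+00,  2.17515234e-03,  1.29396194e+00]), 'wrist_force': array([-0.0245475 , -0.73034465,  0.41448363]), 'wrist_torque': array([-0.02534506,  0.02997956,  0.01082117]), 'width': 0.09382969470148837}
scene [[404.7723103    0.         280.78377632]
 [  0.         404.7723103  209.3699169 ]
 [  0.           0.           1.        ]] [1.42960226 0.04845004 0.60093038] [-2.09155450e+00 -9.34175269e-04  1.55050429e+00]
top [[541.38506737   0.         281.89964079]
 [  0.         541.38506737 205.31735388]
 [  0.           0.           1.        ]] [0.47348295 0.07952613 1.47640407] [-3.03626397 -0.00427106 -1.54630354]
```

View pics/scene0.png

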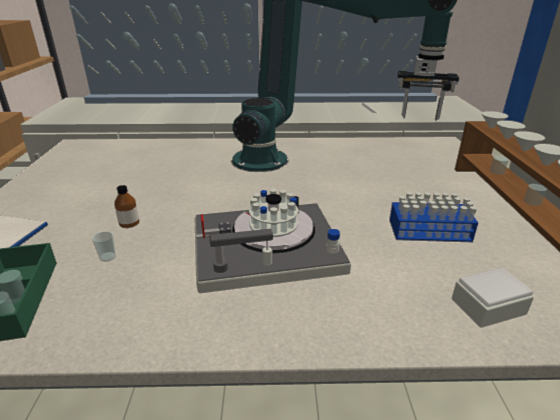

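View pics/top0.png

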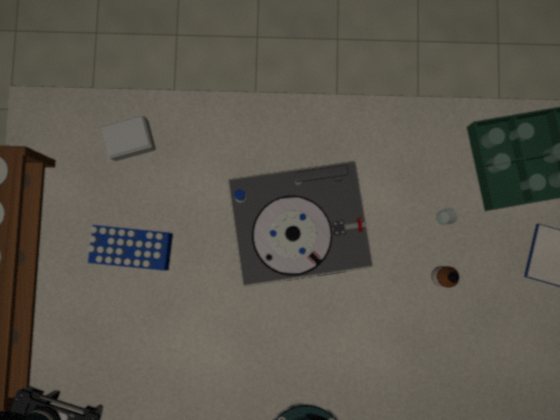

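The scene view shows the sampler at about (270,245), with the red tab on the left at (203,225). In the top view the disc centre is near (291,234) and the tab near (361,225). I'll enlarge both.

Run:
```python
import cv2,pickle,numpy as np
d=pickle.load(open("d0.pkl","rb"))
a=d["top"]["color"][155:295,220:385,::-1]
a=np.clip(a.astype(float)*1.8,0,255).astype(np.uint8)
cv2.imwrite("pics/topz.png",cv2.resize(a,None,fx=4,fy=4,interpolation=cv2.INTER_CUBIC))
a=d["scene"]["color"][180:295,185:355,::-1]
cv2.imwrite("pics/scz.png",cv2.resize(a,None,fx=4,fy=4,interpolation=cv2.INTER_CUBIC))
```

```text
(no output)
```

View pics/topz.png

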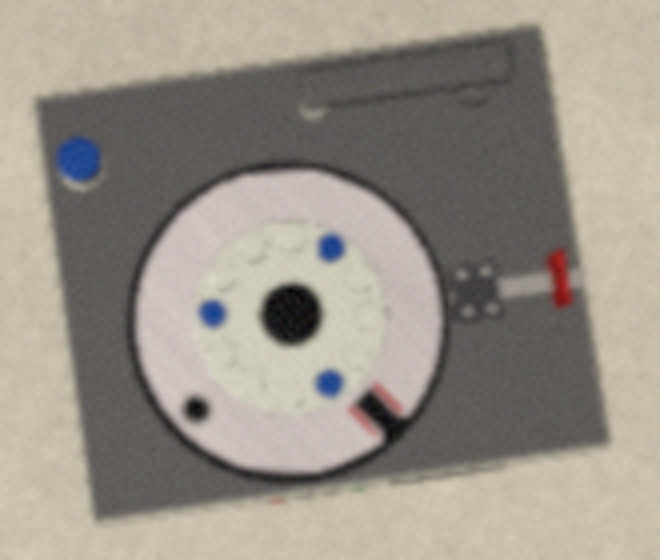

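View pics/scz.png

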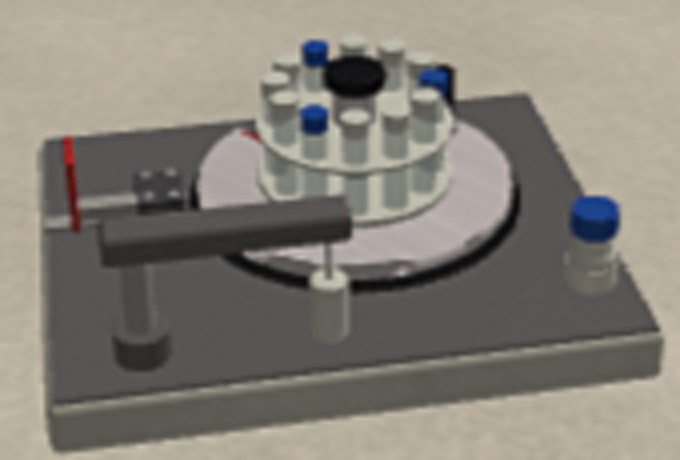

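```bash
cat > h.py <<'E'
import numpy as np,cv2,pickle
from scipy.spatial.transform import Rotation as Ro
def ray(s,uv,z):
    R=Ro.from_euler("xyz",s["rotation"]).as_matrix(); K=s["intrinsics"]
    uv=np.atleast_2d(uv).astype(float)
    v=(np.linalg.inv(K)@np.c_[uv,np.ones(len(uv))].T); v=(R@v).T
    e=np.array(s["eye"]); return e+v*((z-e[2])/v[:,2])[:,None]
def proj(s,p):
    R=Ro.from_euler("xyz",s["rotation"]).as_matrix()
    c=(np.atleast_2d(p)-s["eye"])@R; q=(s["intrinsics"]@c.T).T
    return q[:,:2]/q[:,2:]
E
python3 - <<'E'
from h import *
d=pickle.load(open("d0.pkl","rb"));t=d["top"]
col=t["color"].astype(int)
hsv=cv2.cvtColor(t["color"],cv2.COLOR_RGB2HSV)
# deck mask: grey low value, hull
g=((col.max(2)<110*0.62)).astype(np.uint8); g[:, :222]=0; g[:,385:]=0; g[:155]=0; g[295:]=0
c=max(cv2.findContours(g,0,2)[0],key=cv2.contourArea)
h=cv2.convexHull(c); print(cv2.contourArea(h))
ap=cv2.approxPolyDP(h,6,True)[:,0]; print(ap)
Z=lambda x:np.array(x)/4+[220,155]-0.375
man=Z([(38,98),(540,28),(607,440),(97,520)])
m=np.array([(175,150),(175,-200),(-115,-200),(-115,150)])/1000
def fit(px):
    w=ray(t,px,0.04)[:,:2]
    A=m-m.mean(0);B=w-w.mean(0)
    yaw=np.arctan2((A[:,0]*B[:,1]-A[:,1]*B[:,0]).sum(),(A*B).sum())
    R=np.array([[np.cos(yaw),-np.sin(yaw)],[np.sin(yaw),np.cos(yaw)]])
    o=w.mean(0)-R@m.mean(0); print("yaw",yaw,"o",o,"res",(w-(o+m@R.T))*1e3)
    return yaw,o,R
yaw,o,R=fit(man)
if len(ap)==4:
    s=[ap[np.argmin(np.hypot(*(ap-q).T))] for q in man]; yaw,o,R=fit(np.array(s))
# disc: bright region ellipse
r=(col.min(2)>75).astype(np.uint8); mk=np.zeros_like(r); cv2.circle(mk,(291,234),42,1,-1); r&=mk
c=max(cv2.findContours(r,0,2)[0],key=cv2.contourArea); hh=cv2.convexHull(c)
(ce,ax,an)=cv2.fitEllipse(hh); print("disc",ce,ax,ray(t,ce,0.055))
k=ray(t,Z([(197,409)]),0.1)[0];sl=ray(t,Z([(379,408),(398,432)]),0.055);tab=ray(t,Z([(561,278)]),0.095)[0]
jar=ray(t,Z([(79,158)]),.055)[0]
C=ray(t,ce,.055)[0]
for n,p in [("knob",k),("slotin",sl[0]),("slotout",sl[1]),("tab",tab),("hub",C),("jar",jar)]:
    q=R.T@(p[:2]-o); print(n,p,"sampler",q*1e3,np.hypot(*q),np.degrees(np.arctan2(q[1],q[0])))
for u in [(445,216),(437,277)]: print(ray(t,u,0.0))
print(ray(t,[(90,225),(173,233),(168,270),(88,262)],.08))
E
```

```text
13496.5
[[354 162]
 [371 264]
 [244 283]
 [230 180]]
yaw 0.17155552836365529 o [0.54832799 0.04789113] res [[-2.6533364  -5.2982374 ]
 [-6.30901711  3.55022793]
 [ 4.81962928  5.97962266]
 [ 4.14272423 -4.2316132 ]]
yaw 0.17118448576870265 o [0.54895348 0.04791749] res [[-5.65479212 -7.69586228]
 [-7.93909026  5.27305628]
 [ 5.89046846  6.92580073]
 [ 7.70341392 -4.50299472]]
disc (291.6611022949219, 234.88304138183594) (75.27508544921875, 75.8580322265625) [[0.54647292 0.04960776 0.055     ]]
knob [0.4871046 0.1069526 0.1      ] sampler [-50.88826989  68.70816621] 0.08550104160770139 126.52526477004228
slotin [ 0.49111897 -0.01105183  0.055     ] sampler [-67.0345917  -48.25531983] 0.0825966850166381 -144.2515092566246
slotout [ 0.47582451 -0.02374062  0.055     ] sampler [-84.26702518 -58.15323917] 0.10238520771687101 -145.39018279112864
tab [ 0.57623761 -0.12338436  0.095     ] sampler [  -2.29587646 -173.4458877 ] 0.17346108211714392 -90.75837110536494
hub [0.54647292 0.04960776 0.055     ] sampler [-2.15636538  2.08812716] 0.0030016973007491493 135.9210582497939
jar [0.65081349 0.19031169 0.055     ] sampler [124.62798785 122.96110363] 0.17507589314899366 44.6142641515889
[[ 0.6113981  -0.37045879  0.        ]]
[[ 0.44503126 -0.34757963  0.        ]]
[[0.55781928 0.57085578 0.08      ]
 [0.54248309 0.3560321  0.08      ]
 [0.44754324 0.36449303 0.08      ]
 [0.4628726  0.57011287 0.08      ]]
```

```bash
python3 -m handwheel '{"delta_pos":[[-31,50,2],[-31,50,2],[-31,50,2],[-31,50,2],[-31,50,2],[-31,50,2],[-31,50,2],[-31,50,2]],"rotation":[[0,0,0],[0,0,0],[0,0,0],[0,0,0],[0,0,0],[0,0,0],[0,0,0],[0,0,0]],"claw":[1,1,1,1,1,1,1,1]}'
cat > go.py <<'E'
import sys
from h import *
from bench import robot
def go(x,y,z,yawdeg):
    o=robot.get_obs();R=Ro.from_euler("xyz",o["ee_rot"]).as_matrix()
    d=np.array([x,y,z])-o["tool_pos"]
    T=(Ro.from_euler("z",yawdeg,degrees=True)*Ro.from_euler("x",np.pi)).as_matrix()
    print("t",round(o["time"],2),"pos",o["tool_pos"].round(4),"yaw",np.degrees(o["ee_rot"][2]).round(2),"F",o["wrist_force"].round(1),"w",o["width"].round(4))
    print("delta tool mm",(R.T@d*1e3).round(1),"in final axes",(T.T@d*1e3).round(1),"rot",Ro.from_matrix(R.T@T).as_rotvec().round(4))
if __name__=="__main__": go(*map(float,sys.argv[1:]))
E
python3 go.py .515 .1275 .18 22
```

```text
time: 1.1
tool_pos: [0.4681, 0.1796, 0.189]
ee_rot: [-3.141, -0.0, 1.294]
wrist_force: [0.1, 1.2, -0.0]
width: 0.0174Traceback (most recent call last):
  File "go.py", line 10, in <module>
    if __name__=="__main__": go(*map(float,sys.argv[1:]))
                             ~~^^^^^^^^^^^^^^^^^^^^^^^^^^
  File "go.py", line 8, in go
    print("t",round(o["time"],2),"pos",o["tool_pos"].round(4),"yaw",np.degrees(o["ee_rot"][2]).round(2),"F",o["wrist_force"].round(1),"w",o["width"].round(4))
                                                                                                                                          ^^^^^^^^^^^^^^^^
AttributeError: 'float' object has no attribute 'round'
```

```bash
sed -i 's/o\["width"\].round(4)/o["width"]/' go.py; python3 go.py .515 .1275 .18 22
```

```text
t 1.1 pos [0.4681 0.1796 0.189 ] yaw 74.13 F [ 0.1  1.2 -0. ] w 0.017405893510659107
delta tool mm [-37.2  59.4   9. ] in final axes [24.  65.8  9. ] rot [-5.000e-04  2.000e-04  9.099e-01]
```

```bash
python3 -m handwheel '{"delta_pos":[[-18,30,4],[-18,30,4],[0,0,0],[0,0,0],[0,0,0],[0,0,0],[0,0,0],[0,0,0]],"rotation":[[0,0,0],[0,0,0],[0,0,0.152],[0,0,0.152],[0,0,0.152],[0,0,0.152],[0,0,0.152],[0,0,0.15]],"claw":[1,1,1,1,1,1,1,1]}'
python3 go.py .515 .1275 .12 22
python3 - <<'E'
from h import *
from bench import robot
for n in("wrist","top"):
    s=robot.snapshot(n);pickle.dump(s,open(n+"1.pkl","wb"));cv2.imwrite(f"pics/{n}1.png",s["color"][:,:,::-1])
E
```

```text
time: 2.1
tool_pos: [0.5148, 0.1301, 0.1808]
ee_rot: [-3.141, 0.001, 0.379]
wrist_force: [-0.3, 0.9, -0.1]
width: 0.0004
t 2.1 pos [0.5148 0.1301 0.1808] yaw 21.72 F [-0.3  0.9 -0.1] w 0.0004099220950660484
delta tool mm [-0.7  2.5 60.8] in final axes [-0.8  2.5 60.8] rot [-0.0004  0.0013 -0.0049]
```

View pics/wrist1.png

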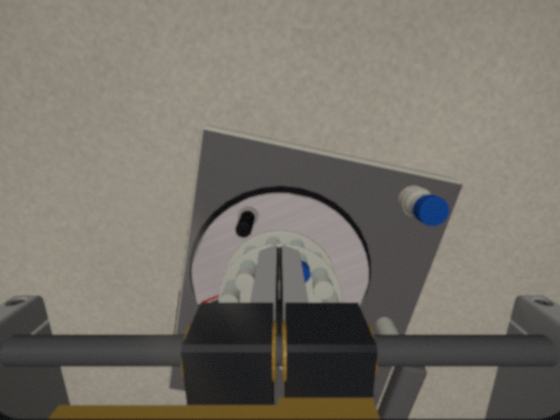

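The wrist view shows the knob near (246,222), left of the closed fingertips at (280,250), and the jar at (430,208). I'll cross-check the knob position.

Run:
```python
from h import *
s=pickle.load(open("wrist1.pkl","rb"));print(s["eye"],s["rotation"])
m=((s["color"].max(2)<45)*255).astype(np.uint8)[200:245,225:265]
c=max(cv2.findContours(m,0,2)[0],key=cv2.contourArea);r=cv2.boundingRect(c);print(r)
print("predicted top/base",proj(s,[[.4871,.107,.1],[.4871,.107,.055]]), "tip",proj(s,[[.5148,.1301,.1808]]))
cv2.imwrite("pics/w1z.png",cv2.resize(s["color"][170:310,180:380,::-1],None,fx=4,fy=4))
```

```text
[0.48481126 0.20737653 0.36088567] [2.85511399e+00 1.44955324e-03 3.79599259e-01]
(12, 12, 17, 24)
predicted top/base [[241.18093165 231.78033955]
 [246.31891662 217.42738498]] tip [[278.02634601 257.70004567]]
```

View pics/w1z.png

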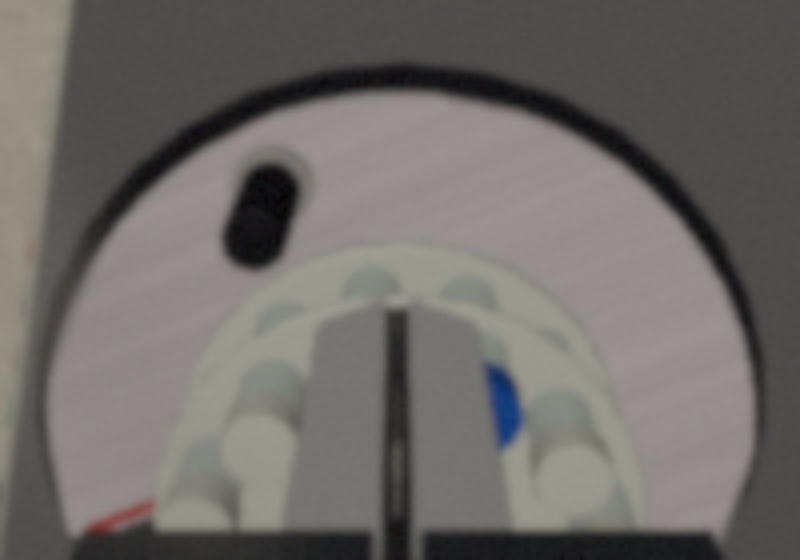

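```bash
python3 -m handwheel '{"delta_pos":[[-0.5,1.5,20],[0,1,20],[0,0,20],[0,0,20],[0,0,15],[0,0,10],[0,0,6],[0,0,0]],"rotation":[[0,0,0],[0,0,0],[0,0,0],[0,0,0],[0,0,0],[0,0,0],[0,0,0],[0,0,0]],"claw":[1,1,1,1,1,1,1,1]}'
python3 go.py .515 .1275 .068 22
python3 - <<'E'
from h import *
from bench import robot
for n in("wrist","top"):
    s=robot.snapshot(n);pickle.dump(s,open(n+"2.pkl","wb"));cv2.imwrite(f"pics/{n}2.png",s["color"][:,:,::-1])
E
```

```text
time: 3.2
tool_pos: [0.5156, 0.1277, 0.0704]
ee_rot: [-3.141, 0.0, 0.384]
wrist_force: [0.4, -0.4, 0.4]
width: 0.0005
t 3.2 pos [0.5156 0.1277 0.0704] yaw 22.02 F [ 0.4 -0.4  0.4] w 0.0005486008093927265
delta tool mm [-0.7 -0.   2.4] in final axes [-0.7 -0.   2.4] rot [-0.0001  0.0002  0.0004]
```

View pics/wrist2.png

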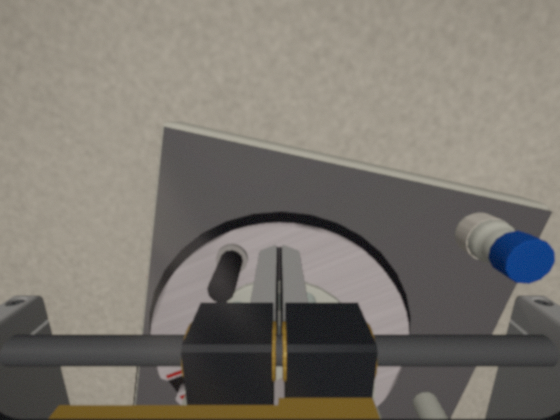

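```bash
python3 -m handwheel '{"delta_pos":[[-4.4,0.1,0],[-4.4,0.1,0],[-4.4,0.1,0],[-4.4,0.1,0],[-4.4,0.1,0],[-4.4,0.1,0],[-4.4,0.1,0],[-4.4,0.1,0]],"rotation":[[0,0,-0.0524],[0,0,-0.0524],[0,0,-0.0524],[0,0,-0.0524],[0,0,-0.0524],[0,0,-0.0524],[0,0,-0.0524],[0,0,-0.0524]],"claw":[1,1,1,1,1,1,1,1]}'
cat > st.py <<'E'
from h import *
from bench import robot
import sys
s=robot.snapshot("top");cv2.imwrite(f"pics/{sys.argv[1]}.png",cv2.resize(np.clip(s["color"][155:295,220:385,::-1]*1.8,0,255).astype(np.uint8),None,fx=4,fy=4,interpolation=cv2.INTER_CUBIC))
pickle.dump(s,open(sys.argv[1]+".pkl","wb"))
o=robot.get_obs();p=o["tool_pos"];C=np.array([.5465,.0496]);q=p[:2]-C
print("t",round(o["time"],2),p.round(4),"yaw",np.degrees(o["ee_rot"][2]).round(2),"r",np.hypot(*q).round(4),"ang",np.degrees(np.arctan2(q[1],q[0])).round(2),"F",o["wrist_force"].round(1))
# slot: red marks
hsv=cv2.cvtColor(s["color"],cv2.COLOR_RGB2HSV)
R=s["color"].astype(int);m=((R[:,:,0]-R[:,:,1]>18)&(R[:,:,0]-R[:,:,2]>10)).astype(np.uint8)
n,l,stt,ce=cv2.connectedComponentsWithStats(m)
for i in range(1,n):
    if stt[i,4]<4: continue
    w=ray(s,ce[i],.055)[0];d=w[:2]-C;r=np.hypot(*d)
    if r<.2: print("red",ce[i].round(1),stt[i,4],"r",r.round(4),"ang",np.degrees(np.arctan2(d[1],d[0])).round(2))
E
python3 st.py a1
```

```text
time: 4.3
tool_pos: [0.4878, 0.1091, 0.0714]
ee_rot: [3.141, -0.004, 0.805]
wrist_force: [1.4, 1.1, -1.3]
width: 0.0001
t 4.35 [0.4873 0.1085 0.0714] yaw 46.19 r 0.0835 ang 135.12 F [ 0.9  1.  -0.3]
red [359.4 224. ] 74 r 0.1806 ang -79.49
red [320.4 247.4] 22 r 0.0819 ang -112.12
red [315.4 254.4] 21 r 0.0803 ang -128.01
```

View pics/a1.png

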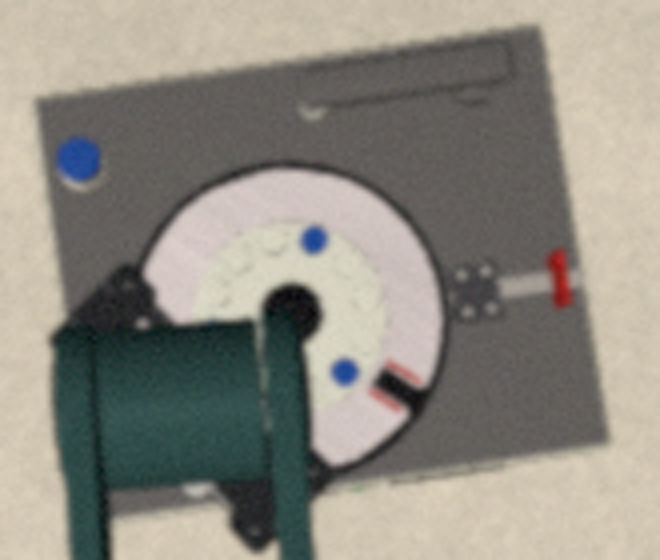

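The push is working: the slot has moved to -120° and the target is about -80.2°. I'll push another 30°.

```bash
python3 -m handwheel '{"delta_pos":[[-5.5,0.18,0],[-5.5,0.18,0],[-5.5,0.18,0],[-5.5,0.18,0],[-5.5,0.18,0],[-5.5,0.18,0],[-5.5,0.18,0],[-5.5,0.18,0]],"rotation":[[0,0,-0.0654],[0,0,-0.0654],[0,0,-0.0654],[0,0,-0.0654],[0,0,-0.0654],[0,0,-0.0654],[0,0,-0.0654],[0,0,-0.0654]],"claw":[1,1,1,1,1,1,1,1]}'
python3 st.py a2
```

```text
time: 5.35
tool_pos: [0.4663, 0.071, 0.0714]
ee_rot: [3.14, -0.003, 1.328]
wrist_force: [0.3, 2.1, -1.0]
width: 0.0007
t 5.4 [0.4661 0.0702 0.0714] yaw 76.16 r 0.0829 ang 165.64 F [1.  1.9 1. ]
red [359.4 224. ] 74 r 0.1806 ang -79.49
red [322.7 231.5] 19 r 0.0822 ang -82.34
red [322.8 239.9] 24 r 0.0826 ang -97.8
```

View pics/a2.png

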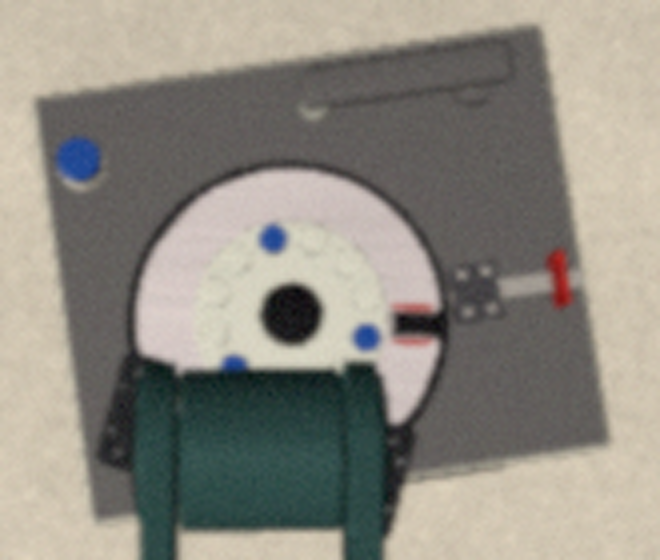

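```bash
python3 -m handwheel '{"delta_pos":[[-2.8,0.05,0],[-2.8,0.05,0],[-2.8,0.05,0],[-2.8,0.05,0],[-2.1,0,0],[0,0,0],[0,0,0],[0,0,0]],"rotation":[[0,0,-0.033],[0,0,-0.033],[0,0,-0.033],[0,0,-0.033],[0,0,-0.025],[0,0,0],[0,0,0],[0,0,0]],"claw":[1,1,1,1,1,1,1,1]}'
python3 st.py a3
```

```text
time: 6.4
tool_pos: [0.4637, 0.0572, 0.0708]
ee_rot: [3.141, -0.0, 1.483]
wrist_force: [0.6, 2.1, 3.2]
width: 0.0
t 6.45 [0.4636 0.0572 0.0707] yaw 84.98 r 0.0832 ang 174.76 F [0.6 2.7 2.3]
red [359.4 224. ] 74 r 0.1807 ang -79.45
red [321.9 226.1] 17 r 0.083 ang -72.47
red [322.9 234.6] 27 r 0.0819 ang -88.0
```

View pics/a3.png

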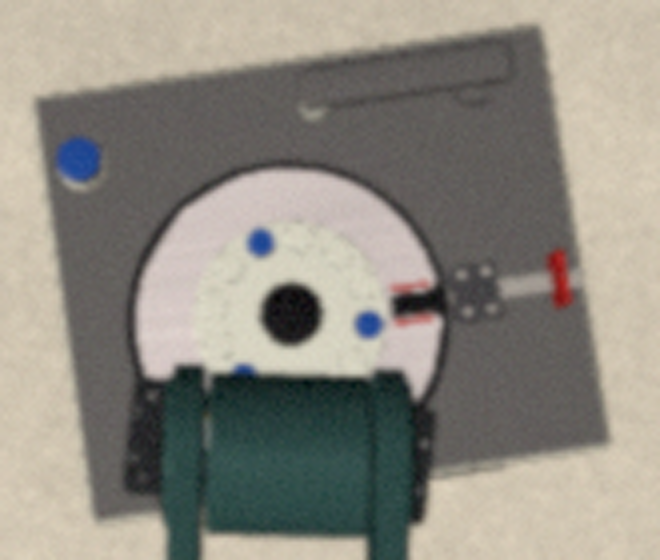

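Slot and bar are collinear in the image: the slot mouth at (440,297) lies on the line from the hub to the bar. I'll back off the knob and rise.

```bash
python3 -m handwheel '{"delta_pos":[[4,0,0],[6,0,0],[6,0,0],[0,0,-15],[0,0,-25],[0,0,-30],[0,0,-30],[0,0,0]],"rotation":[[0,0,0],[0,0,0],[0,0,0],[0,0,0],[0,0,0],[0,0,0],[0,0,0],[0,0,0]],"claw":[1,1,1,1,1,1,1,1]}'
python3 st.py a4; python3 go.py .584 -.168 .165 99.8
python3 - <<'E'
from h import *
s=pickle.load(open("a4.pkl","rb"))
print("tab pred",ray(s,(359.4,224.0),.09))
E
```

```text
time: 7.45
tool_pos: [0.4667, 0.073, 0.1742]
ee_rot: [3.134, -0.001, 1.483]
wrist_force: [-0.4, 0.4, -0.2]
width: 0.0006
t 7.5 [0.4655 0.0729 0.1719] yaw 84.99 r 0.0843 ang 163.93 F [-1.1  0.5  0.4]
red [359.5 224.1] 74 r 0.1808 ang -79.59
red [321.9 226.1] 17 r 0.083 ang -72.47
red [323.  234.4] 27 r 0.0824 ang -87.8
t 7.5 pos [0.4655 0.0729 0.1719] yaw 84.99 F [-1.1  0.5  0.4] w 0.000664623684177102
delta tool mm [-229.7  139.     7.3] in final axes [-257.6   75.7    6.9] rot [ 3.300e-03  1.000e-04 -2.585e-01]
tab pred [[ 0.57690083 -0.12289591  0.09      ]]
```

View pics/a4.png

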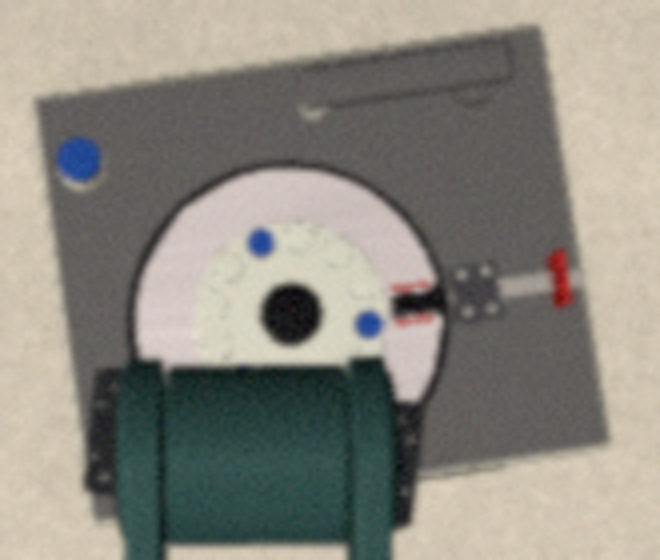

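```bash
python3 -m handwheel '{"delta_pos":[[0,0,0],[0,0,0],[-51.5,15,0],[-51.5,15,0],[-51.5,15,0],[-51.5,15,0],[-51.5,15,0],[0,0,0]],"rotation":[[0,0,-0.13],[0,0,-0.13],[0,0,0],[0,0,0],[0,0,0],[0,0,0],[0,0,0],[0,0,0]],"claw":[1,1,1,1,1,1,1,1]}'
python3 st.py a5; python3 go.py .584 -.1672 .07 99.8
python3 - <<'E'
from h import *
from bench import robot
s=robot.snapshot("wrist");cv2.imwrite("pics/w5.png",s["color"][:,:,::-1])
E
```

```text
time: 8.5
tool_pos: [0.5823, -0.1708, 0.1669]
ee_rot: [-3.137, -0.002, 1.739]
wrist_force: [-0.2, 0.6, -0.7]
width: 0.0004
t 8.55 [ 0.5819 -0.1688  0.1675] yaw 99.74 r 0.2212 ang -80.79 F [-0.5  0.7 -0.9]
red [322.1 226.1] 19 r 0.0832 ang -72.5
red [323.  234.4] 27 r 0.0824 ang -87.8
t 8.55 pos [ 0.5819 -0.1688  0.1675] yaw 99.74 F [-0.5  0.7 -0.9] w 0.00047187362360425443
delta tool mm [ 0.9  2.7 97.5] in final axes [ 1.2  2.3 97.5] rot [-0.0042 -0.003  -0.001 ]
```

View pics/w5.png

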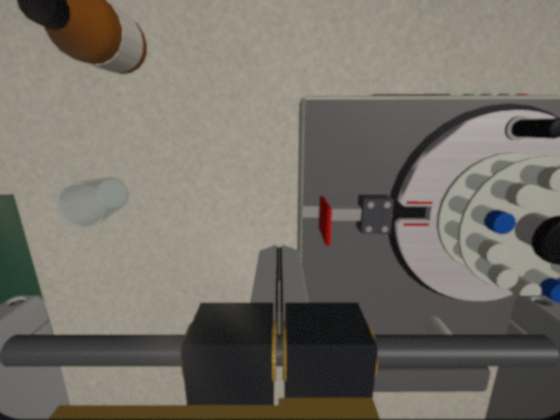

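View pics/a5.png

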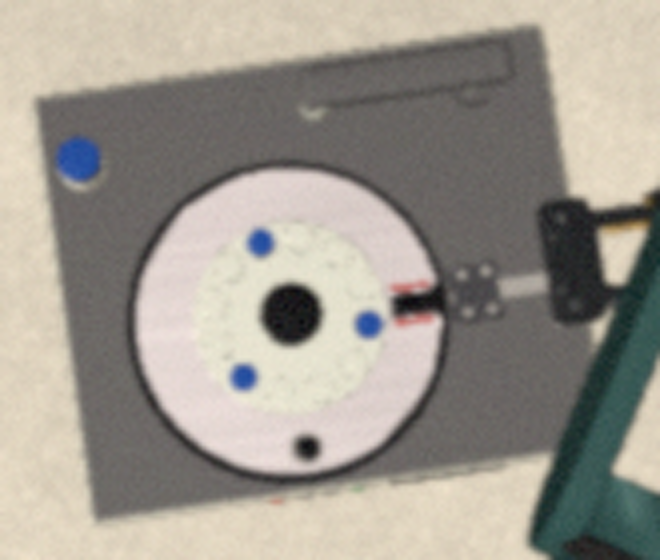

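The wrist view shows the slot (y≈212) in line with the bar (y≈213). The tab is ahead at (325,220) and the bottle and beaker are well clear. I'll descend behind the tab.

```bash
python3 -m handwheel '{"delta_pos":[[0,1,20],[0,1,20],[0,0,20],[0,0,15],[0,0,12],[0,0,9],[0,0,0],[0,0,0]],"rotation":[[0,0,0],[0,0,0],[0,0,0],[0,0,0],[0,0,0],[0,0,0],[0,0,0],[0,0,0]],"claw":[1,1,1,1,1,1,1,1]}'
python3 go.py .584 -.1672 .07 99.8
python3 - <<'E'
from h import *
from bench import robot
s=robot.snapshot("wrist");cv2.imwrite("pics/w6.png",s["color"][:,:,::-1])
E
```

```text
time: 9.6
tool_pos: [0.5852, -0.1676, 0.0751]
ee_rot: [3.14, 0.0, 1.743]
wrist_force: [0.0, -0.0, -0.3]
width: 0.0008
t 9.6 pos [ 0.5852 -0.1676  0.0751] yaw 99.89 F [ 0.  -0.  -0.3] w 0.0008024517798385833
delta tool mm [ 0.6 -1.2  5.1] in final axes [ 0.6 -1.2  5.1] rot [0.0011 0.0005 0.0015]
```

View pics/w6.png

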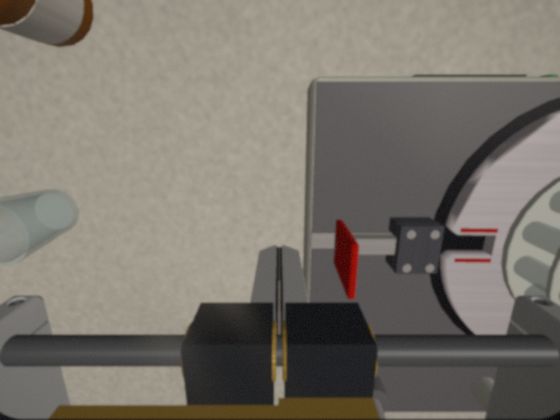

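```bash
python3 -m handwheel '{"delta_pos":[[5,-1,3],[6,0,0],[5,0,0],[4,0,0],[3,0,0],[3,0,0],[3,0,0],[3,0,0]],"rotation":[[0,0,0],[0,0,0],[0,0,0],[0,0,0],[0,0,0],[0,0,0],[0,0,0],[0,0,0]],"claw":[1,1,1,1,1,1,1,1]}'
python3 st.py a6
python3 -m handwheel '{"delta_pos":[[3,0,0],[3,0,0],[3,0,0],[3,0,0],[3,0,0],[2,0,0],[0,0,0],[0,0,0]],"rotation":[[0,0,0],[0,0,0],[0,0,0],[0,0,0],[0,0,0],[0,0,0],[0,0,0],[0,0,0]],"claw":[1,1,1,1,1,1,1,1]}'
python3 st.py a7
python3 - <<'E'
from h import *
from bench import robot
s=robot.snapshot("wrist");cv2.imwrite("pics/w7.png",s["color"][:,:,::-1])
E
```

```text
time: 10.65
tool_pos: [0.5784, -0.1367, 0.0715]
ee_rot: [3.141, 0.001, 1.743]
wrist_force: [0.8, -3.0, -0.2]
width: 0.0005
t 10.7 [ 0.5784 -0.1362  0.0715] yaw 99.89 r 0.1885 ang -80.27 F [ 0.4 -2.4 -0.5]
red [321.9 226.1] 17 r 0.083 ang -72.47
red [322.8 234.5] 26 r 0.0819 ang -87.83
time: 11.7
tool_pos: [0.5753, -0.1189, 0.0715]
ee_rot: [3.142, -0.001, 1.744]
wrist_force: [0.9, -0.3, 0.8]
width: 0.0005
t 11.75 [ 0.5753 -0.1189  0.0715] yaw 99.9 r 0.171 ang -80.29 F [-0.2  0.   1. ]
red [322.  226.1] 18 r 0.0831 ang -72.39
red [322.9 234.5] 26 r 0.082 ang -87.9
```

View pics/w7.png

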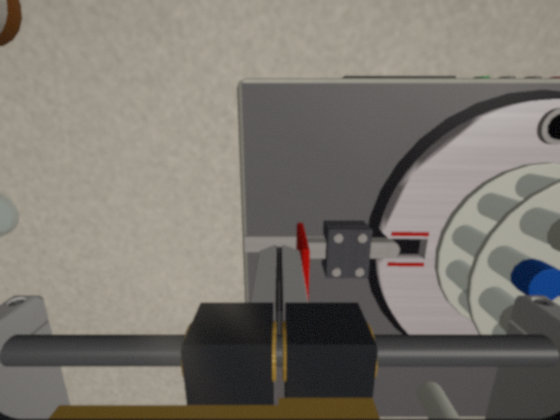

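The nose is in the slot mouth at (400,248), with light force. I'll carry on slowly to the stop.

```bash
python3 -m handwheel '{"delta_pos":[[2,0,0],[2,0,0],[2,0,0],[2,0,0],[2,0,0],[1,0,0],[0,0,0],[0,0,0]],"rotation":[[0,0,0],[0,0,0],[0,0,0],[0,0,0],[0,0,0],[0,0,0],[0,0,0],[0,0,0]],"claw":[1,1,1,1,1,1,1,1]}'
python3 st.py a8
```

```text
time: 12.8
tool_pos: [0.5735, -0.1083, 0.0715]
ee_rot: [-3.142, -0.001, 1.743]
wrist_force: [0.9, -0.7, -0.6]
width: 0.0004
t 12.85 [ 0.5735 -0.1083  0.0714] yaw 99.9 r 0.1601 ang -80.31 F [ 0.5 -0.1  0.2]
red [320.3 226.5] 11 r 0.0785 ang -72.2
red [321.  234.8] 16 r 0.077 ang -88.47
```

```bash
python3 -m handwheel '{"delta_pos":[[0.5,0,0],[0.5,0,0],[0.5,0,0],[0.5,0,0],[0.5,0,0],[0.5,0,0],[0,0,0],[0,0,0]],"rotation":[[0,0,0],[0,0,0],[0,0,0],[0,0,0],[0,0,0],[0,0,0],[0,0,0],[0,0,0]],"claw":[1,1,1,1,1,1,1,1]}'
python3 st.py a9
python3 - <<'E'
from h import *
from bench import robot
s=robot.snapshot("wrist");cv2.imwrite("pics/w9.png",s["color"][:,:,::-1])
E
```

```text
time: 13.85
tool_pos: [0.573, -0.1054, 0.0714]
ee_rot: [-3.142, -0.0, 1.743]
wrist_force: [0.3, -1.7, -0.9]
width: 0.0005
t 13.9 [ 0.573  -0.1055  0.0715] yaw 99.89 r 0.1573 ang -80.32 F [ 0.5 -1.5 -0.6]
red [319.7 226.5] 11 r 0.0771 ang -71.9
red [320.4 234.9] 13 r 0.0754 ang -88.68
```

View pics/w9.png

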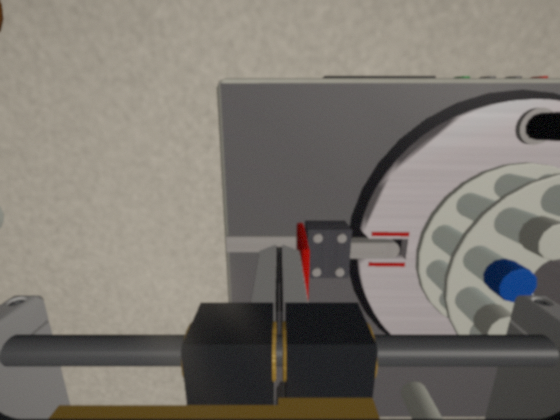

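```bash
python3 -m handwheel '{"delta_pos":[[0.5,0,0],[0.5,0,0],[0.5,0,0],[0,0,0],[0,0,0],[0,0,0],[0,0,0],[0,0,0]],"rotation":[[0,0,0],[0,0,0],[0,0,0],[0,0,0],[0,0,0],[0,0,0],[0,0,0],[0,0,0]],"claw":[1,1,1,1,1,1,1,1]}'
python3 st.py b1
```

```text
time: 14.95
tool_pos: [0.5727, -0.1041, 0.0715]
ee_rot: [3.142, -0.0, 1.743]
wrist_force: [0.6, -2.4, -0.1]
width: 0.0005
t 15.0 [ 0.5727 -0.1041  0.0715] yaw 99.89 r 0.1559 ang -80.31 F [-0.4 -1.3 -0.3]
red [319.  226.5] 10 r 0.0752 ang -71.57
red [320.4 234.9] 13 r 0.0754 ang -88.68
```

```bash
python3 -m handwheel '{"delta_pos":[[0.4,0,0],[0.4,0,0],[0.4,0,0],[0.4,0,0],[0,0,0],[0,0,0],[0,0,0],[0,0,0]],"rotation":[[0,0,0],[0,0,0],[0,0,0],[0,0,0],[0,0,0],[0,0,0],[0,0,0],[0,0,0]],"claw":[1,1,1,1,1,1,1,1]}'
python3 st.py b2
python3 - <<'E'
from h import *
from bench import robot
s=robot.snapshot("wrist");cv2.imwrite("pics/wb2.png",cv2.resize(s["color"][180:320,220:420,::-1],None,fx=4,fy=4,interpolation=cv2.INTER_CUBIC))
E
```

```text
time: 16.0
tool_pos: [0.5727, -0.104, 0.0715]
ee_rot: [3.141, 0.003, 1.743]
wrist_force: [1.0, -6.6, -1.6]
width: 0.0005
t 16.05 [ 0.5727 -0.104   0.0715] yaw 99.86 r 0.1558 ang -80.32 F [ 0.7 -6.1 -2. ]
red [319.2 226.4] 9 r 0.0758 ang -71.59
red [320. 235.] 11 r 0.0744 ang -88.84
```

View pics/wb2.png

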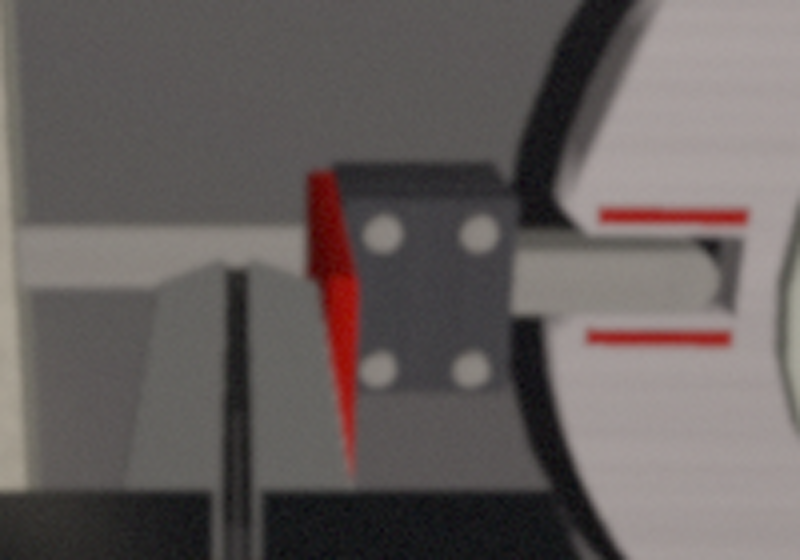

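The bar is on its stop: 1.6 mm more command gave no motion and the force rose to 6 N. The tab is flush with the guide block and the nose is in the slot. Backing away.

```bash
python3 -m handwheel '{"delta_pos":[[-3,0,0],[-8,0,0],[-12,0,0],[-12,0,0],[0,0,-20],[0,0,-35],[0,0,-35],[0,0,0]],"rotation":[[0,0,0],[0,0,0],[0,0,0],[0,0,0],[0,0,0],[0,0,0],[0,0,0],[0,0,0]],"claw":[1,1,1,1,1,1,1,1]}'
python3 -m handwheel '{"delta_pos":[[-20,0,-10],[-30,0,-10],[-30,0,-5],[-20,0,0],[0,0,0],[0,0,0],[0,0,0],[0,0,0]],"rotation":[[0,0,0],[0,0,0],[0,0,0],[0,0,0],[0,0,0],[0,0,0],[0,0,0],[0,0,0]],"claw":[1,1,1,1,1,1,1,1]}'
python3 st.py b3
python3 - <<'E'
from h import *
from bench import robot
t=pickle.load(open("b3.pkl","rb"));d=pickle.load(open("d0.pkl","rb"))["top"]
s=robot.snapshot("scene");cv2.imwrite("pics/sb3.png",s["color"][:,:,::-1])
m=t["color"].astype(int);m=(m[:,:,0]-m[:,:,1]>40)&(m[:,:,0]-m[:,:,2]>40);m[:, :340]=0;m[:,375:]=0
ys,xs=np.nonzero(m[200:250]);u=(xs.mean(),ys.mean()+200);w=ray(t,u,.09)[0];print("tab",u,w,np.hypot(w[0]-.5465,w[1]-.0496))
a=cv2.absdiff(t["color"],d["color"]).max(2)
for n,(x0,x1,y0,y1) in dict(rack=(80,180,215,280),jar=(230,250,183,207),beaker=(432,460,205,227),flask=(428,464,262,290)).items(): print(n,a[y0:y1,x0:x1].max(),a[y0:y1,x0:x1].mean())
E
```

```text
time: 17.1
tool_pos: [0.5806, -0.1383, 0.1655]
ee_rot: [3.135, 0.003, 1.743]
wrist_force: [0.1, -0.4, -0.2]
width: 0.001
time: 18.1
tool_pos: [0.5957, -0.2346, 0.1866]
ee_rot: [3.141, -0.0, 1.745]
wrist_force: [0.2, 0.8, -0.2]
width: 0.0008
t 18.15 [ 0.5957 -0.2348  0.1867] yaw 99.95 r 0.2886 ang -80.18 F [ 0.7 -0.6  0.2]
red [346.  225.9] 63 r 0.1449 ang -79.23
red [322.  226.1] 18 r 0.0831 ang -72.39
red [323.  234.5] 26 r 0.0823 ang -87.9
tab (np.float64(345.9756097560976), np.float64(225.8292682926829)) [ 0.57134263 -0.08848023  0.09      ] 0.1402972027031359
rack 16 10.237692307692308
jar 13 7.43125
beaker 90 58.19155844155844
flask 94 42.12103174603175
```

View pics/b3.png

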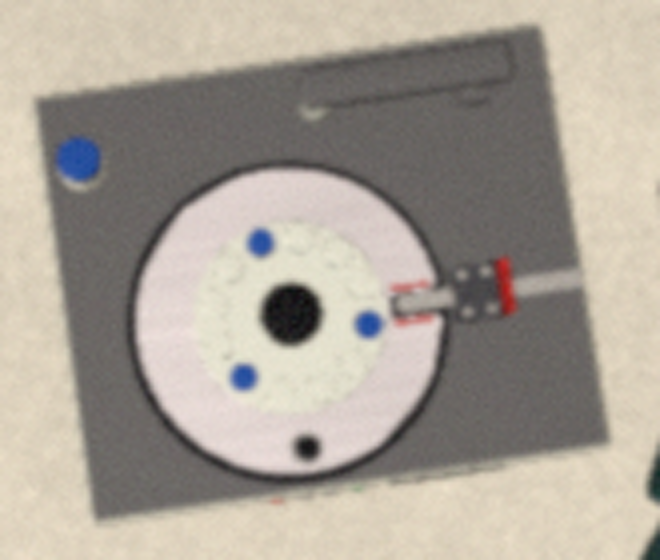

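View pics/sb3.png

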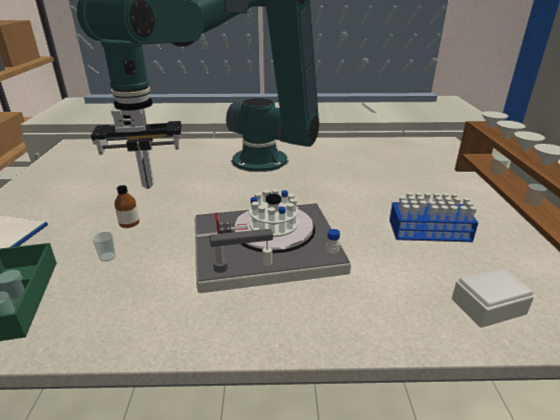

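```bash
python3 -c "
from bench import robot
print(robot.close_job(), robot.get_obs()['time'])"
```

```text
the job is handed in; nothing more can be done
the job is handed in; nothing more can be done
```

The carousel is locked. With the fingers shut, I pushed the knob about 53° counter-clockwise until the slot faced the lock bar. I then pushed the red tab to its stop, backed away and handed the job in at about 18 s of the 56 s allowed.

**Alignment:** the slot measured -80.2° and the bar's line -80.2°, from the top view. After the bar went in, the slot marks still averaged -80.1°.

**Bar home:** the last 1.6 mm of commanded push gave no motion and the wrist force rose to about 6 N. The pictures show the tab against the guide block and the nose in the slot. The tab's centre measured 140 mm from the axis, against 141.5 mm expected, which is within the calibration error. The wrist force never read above about 7 N, but I only read it at the end of each one-second move.

**Bystanders:** the jar and rack are unchanged in the top view. The arm covered the beaker and bottle there, so that check was no use for them. In the scene view they stand where they stood by eye, at about (105,246) and (126,207).

**Discrepancy:** the deck outline came out a few millimetres smaller than its stated size. I took the axis from the disc instead.

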